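Index the balm-tin filling table with its handwheel and clamp it

TASK

Wind the handwheel by its crank handle, counter-clockwise seen from above, until the one tin without a lid on the rotary table stands centred under the filling nozzle; one full turn of the wheel moves the table by half a tin spacing. Then throw the clamp lever fully over, away from the robot, to lock the table. Turn the table only with the handwheel, without touching the table or the tins on it, and leave everything else where it is.

Things in the scene. Friction and masses are not known exactly. Their poses are not given: they have to be found in the camera images.
- indexer: The machine's fixed base: a 260 x 560 x 15 mm aluminium slab carrying, in a row along its y axis, the clamp lever (+y end), the round table (middle) and the worm housing with the handwheel (-y end). Origin: on the bench, under the table's axis. z up, x roughly away from the robot (yaw within 0.2 rad), y to the left. It stays fixed.
- plate: The rotary table, not to be touched: disc 250 mm across, top 97 mm above the bench; six tins 62 mm across every 60 degrees at 88 mm radius, five lidded (tops at 129 mm), one open. Origin on its axis at bench level, z up, x towards the open tin. Geared to turn with the wheel, same way, 30 degrees per wheel turn. The open tin starts 1.1 to 3.3 wheel turns clockwise of the nozzle.
- open_tin (a point): Centre of the rim of the open tin (the one without a lid: 60 mm across, 22 mm tall, empty, bare metal inside), 123 mm above the bench, 88 mm from the table's axis.
- nozzle_tip (a point): Lower end of the filling nozzle, a downward steel spout (24 mm across, tip 8 mm) 160 mm above the bench and 88 mm from the table's axis, hung on an arm (top 232 mm above the bench) from a fixed pillar 250 mm tall that stands beyond the table, 185 mm from its axis.
- handwheel (a joint): Angle of the handwheel in rad, growing counter-clockwise seen from above; 12 times the table's angle. It reads -17.0 to -10.7 at the start (0: open tin along the indexer's +x) and is free for at least 0.9 turn beyond the goal. It turns with light friction (about 2 to 3 N at the handle) and stays where it is left.
- wheel_center (a point): Centre of the handwheel, a spoked steel ring 143 mm across over the rim with an upright axis, lying level at 101 mm above the bench (ring top 109 mm), 225 mm from the table's axis on the indexer's -y side.
- crank_grip (a point): Middle of the upright crank handle on the wheel: a black round knob 24 mm across and 50 mm tall (110 to 160 mm above the bench) standing on the ring, 60 mm from the wheel's axis. This point is 136 mm above the bench. The handle spins freely on its own pin, so it can be carried round in a grip of constant orientation.
- clamp (a joint): Clamp lever in rad: 0 leans towards the robot (indexer's -x) by 0.5 rad from upright, 1.0 leans by 0.5 rad away from the robot (+x), where it meets its stop. Starts between 0 and 0.15; stays where it is left; a light push moves it.
- clamp_tip (a point): Centre of the ball (black, 26 mm across) at the end of the clamp lever, a 10 mm steel stick that turns about a level pin 37 mm above the bench, 80 mm from pin to ball centre. The ball moves in the indexer's x-z plane: 107 mm above the bench at both ends, 117 mm upright. The pin lies at x -20, y +205 mm in the indexer's frame.
- flask: Bystander: steel bottle 68 mm across, 200 mm tall; origin under its centre.
- tin_a: Bystander: closed black tin 62 mm across, 28 mm tall, on the bench to the far right; origin under its centre.
- tin_b: Bystander: closed black tin, 62 x 28 mm, on the bench just right of the indexer; origin under its centre.
- tin_deck: Bystander: closed black tin, 62 x 28 mm, standing on the indexer's slab between table and worm housing; origin under its centre.
- spatula: Bystander: spatula 200 mm long lying on the bench to the right; origin at its middle.
- beaker: Bystander: glass cup 64 mm across, 85 mm tall, to the left; origin under its centre.
- jar: Bystander: white jar with black cap, 60 mm across, 70 mm tall, to the left; origin under its centre.
Mind the look-alikes: they are no part of the job. Leave any pink or red look-alike of the part that bears nozzle_tip alone.

How it is judged:
On the way, in this order (a step that is already met when the one before it is completed fails the run):
1. the open tin is brought to rest centred under the nozzle (within 6 mm) (horizontal distance between open_tin and nozzle_tip below 0.006 m and angular speed of plate below 0.02 rad/s), for 0.3 s.
2. the clamp lever is thrown over (joint above 0.85) (value of joint clamp above 0.85 rad), for 0.2 s.
At the end, for the whole second after the job is handed in: The open tin's centre is within 6 mm horizontally of the nozzle's tip with the table at rest (under 0.02 rad/s), and the clamp lever is thrown over (joint above 0.85 rad) (all of step 1 and value of joint clamp above 0.85 rad); the robot touches nothing.
It fails at once if the arm or gripper presses on the rotary table or the tins on it (over 2 N) (contact force between any of the fingers, the arm and plate above 2 N).
It fails at once if the lever is thrown (joint above 0.5) while the open tin is more than 15 mm from the nozzle's axis (value of joint clamp above 0.5 rad and horizontal distance between open_tin and nozzle_tip above 0.015 m).
It fails at once if a bystander is shifted more than 30 mm (distance of any of flask, tin_a, tin_b, tin_deck, spatula, beaker, jar from where it was at the start of the episode above 0.03 m).
It also fails if it takes over 72 s, if anything falls off the work surface, if the arm or the gripper's body presses on something with over 40 N, if the wrist force passes 120 N, or if a joint passes its speed limit or range.

ROBOT

A 7-joint arm with a two-finger parallel gripper is mounted at the origin on the work surface. World frame = base frame: x ahead of the robot, y to its left, z up, the work surface at z = 0. Lengths are in m, angles in rad, forces in N, time in s.
With the tool pointing down it reaches from about 0.425 to 0.925 m from the base axis. Payload 6.8 kg.
Tool frame: the origin (TCP) lies on the front face of the gripper's body, between the roots of the fingers; the fingertips stand 73 mm ahead of it and the grasp point (between the pads) lies 54 mm ahead of it (env.nose_length is the distance from the TCP to the fingertips, in m); z points along the fingers, y is the direction in which the jaws open and shut (so a half turn about z gives the same grasp; the last joint's range is limited). The gripper opens to 85 mm and grips with 20 to 120 N. Pads are 22 mm wide; open, the fingers measure 114 mm over their backs; the gripper's body (76 mm by 85 mm) begins 54 mm behind the grasp point. The pads swing forward as they close: fully open they stand 13 mm farther back than shut.
Start: joints at [-0.108, 0.477, 0.022, 1.555, -0.011, 1.109, -0.083], TCP at [0.675, 0, 0.304] pointing down, gripper open.
Joint ranges: [-2.96, 2.96], [-0.34, 2.1], [-1.41, 1.46], [0.24, 2.44], [-1.37, 4.51], [0.17, 1.92], [-2.96, 2.96]. Speed limits (rad/s): [2.39, 2.39, 3.14, 3.14, 3.14, 3.14, 3.14].

INTERFACE

Orientations are given as a unit quaternion [w, x, y, z].
In Python, from cell import env, kin, camera, calibration, job gives the robot as it stands. The module is installed in compiled form; this text tells all that it offers. Calls block until the motion is done:
- env.reach(position, orientation): joint-space move of the TCP to a pose.
- env.movel(position, velocity=0.15, rot=None, stop_force=None): straight line of the TCP; rot=None keeps the orientation; velocity is the mean speed in m/s. With stop_force (N) it stops when the force on the tool has changed by that much, and returns True; else False.
- env.goto_joints(angles): joint-space move.
- env.grip(opening, f_grip=None): finger opening in m; f_grip is the grip in N (None keeps the last); returns when the fingers have stopped.
- env.dwell(seconds).
- kin.inverse_kinematics(position, orientation): joint angles nearest the present ones, or None.
- env.get_state(): the state.
- camera(name): name is "scene" or "side" or "wrist"; returns (picture, depth): 480x640x3 uint8, blue, green, red; 480x640 float32, m along the optical axis (not along the pixel's ray), 0 where there is no reading.
- calibration(name): a dict with "fx", "fy", "cx", "cy" (pixels), "rvec" (rotation vector, rad) and "tvec" (3), from world to camera coordinates, as OpenCV has them. Camera axes: x right, y down, z forward; pixel columns grow to the right and rows downward; lengths in m; the calibration is good to about 2 mm. A picture is of the moment at which its call begins: read the wrist's pose just before it. calibration takes no time and is no camera call; for the wrist camera it gives the pose at the moment of the call.
A pose or a line that the arm cannot do raises env.PlanningError and nothing moves.
- job.job_done(): hands the job in, once; it reports no verdict.
The state is a dict: "time": time; "qpos": joint angles; "joint_velocities": joint speeds; "joint_torque": joint torques, N m; "tcp_pos": TCP position; "orientation": TCP orientation; "force": force on the tool from outside, world axes, zero at the start; "torque": the same for the moment, N m; "opening": finger opening in m.
Only numpy, scipy, OpenCV 4.12 (cv2) and the standard library are available. Lean on these libraries where they do the work, as an engineer would, in place of code of your own. Each camera call takes 0.05 s, during which the arm holds its last target.

## Working session

There is one attempt and no reset: what is moved stays moved. The work goes in short steps, each a Python script; the robot and the scene stay as the last script left them, time stands still between calls to the robot, and variables do not carry over. Pictures are saved under pics/ and viewed, and the job is handed in when it is done.

```bash
mkdir -p pics; ls; python3 - <<'E'
from cell import env, kin, camera, calibration, job
import cv2,numpy as np
for n in ["scene","side","wrist"]:
    p,d=camera(n); cv2.imwrite(f"pics/{n}0.png",p); np.savez(f"{n}0.npz",p=p,d=d,**{k:np.array(v) for k,v in calibration(n).items()})
    c=calibration(n); print(n,c, (d>0).mean())
s=env.get_state(); print(s['time'],s['tcp_pos'],s['orientation'],env.nose_length)
E
```

```text
pics
scene {'fx': 600.6233912741411, 'fy': 600.6233912741411, 'cx': 324.45604010303, 'cy': 227.8240537761111, 'rvec': array([ 2.00233732,  0.95270385, -0.51325125]), 'tvec': array([-0.23945298, -0.07487207,  2.2087516 ])} 0.9958658854166667
side {'fx': 525.4732952490604, 'fy': 525.4732952490604, 'cx': 323.5839350893092, 'cy': 241.32686644212734, 'rvec': array([ 2.26131864, -0.202271  ,  0.11948806]), 'tvec': array([-0.39956673,  0.11220584,  1.40610261])} 0.9958919270833333
wrist {'fx': 406.16381372973626, 'fy': 406.16381372973626, 'cx': 321.83300418552795, 'cy': 236.68959130568462, 'rvec': array([-2.85479219e+00, -1.14100620e-03,  1.56145703e-03]), 'tvec': array([-0.67427322, -0.03716197,  0.3791481 ])} 0.9958235677083334
0.15 [6.74671787e-01 2.19512162e-05 3.03151317e-01] [-4.48521404e-04  7.07085549e-01  7.07127678e-01 -5.21759390e-04] 0.0726
```

View pics/scene0.png

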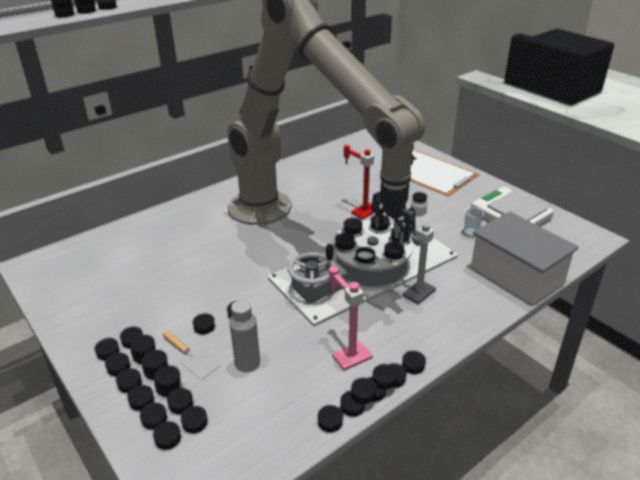

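View pics/side0.png

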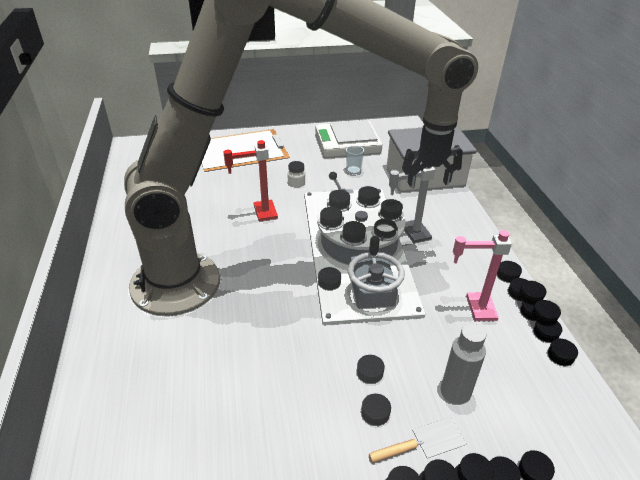

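View pics/wrist0.png

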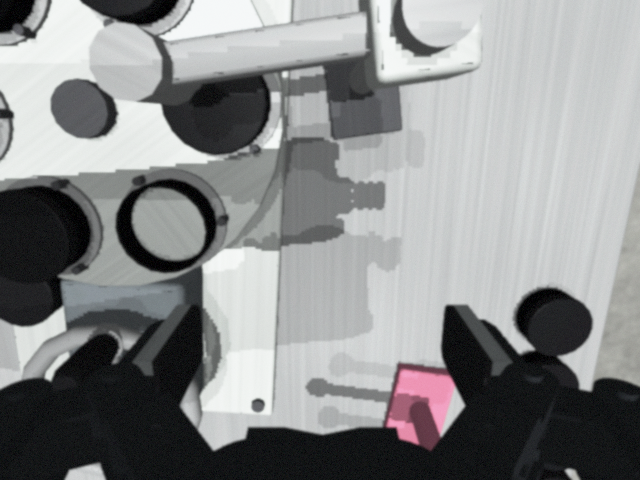

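The scene view shows the indexer at about (365,265), with pink and red look-alike pillars either side. The side view shows the wheel at (376,275), crank at (375,247), open tin (385,228), nozzle arm (395,180) and clamp ball (333,176). The wrist view shows the open tin at (170,222) and the nozzle spout top at (130,60). Next I'll compute positions.

```bash
cat > h.py <<'E'
import cv2,numpy as np
def load(f):
    z=np.load(f); return z['p'],z['d'],z
def RT(c): return cv2.Rodrigues(np.array(c['rvec'],float))[0],np.array(c['tvec'],float).ravel()
def cloud(d,c):
    R,t=RT(c); v,u=np.indices(d.shape)
    P=np.stack([(u-c['cx'])/c['fx']*d,(v-c['cy'])/c['fy']*d,d],-1)
    return (P-t)@R
def ray(u,v,c):
    R,t=RT(c); r=R.T@np.array([(u-c['cx'])/c['fx'],(v-c['cy'])/c['fy'],1]); return -R.T@t,r/np.linalg.norm(r)
def onz(u,v,c,z):
    o,r=ray(u,v,c); return o+r*(z-o[2])/r[2]
def proj(P,c):
    R,t=RT(c); q=np.atleast_2d(P)@R.T+t; return np.c_[q[:,0]/q[:,2]*c['fx']+c['cx'],q[:,1]/q[:,2]*c['fy']+c['cy']]
def meet(rays):
    A=np.zeros((3,3));b=np.zeros(3)
    for o,r in rays:
        M=np.eye(3)-np.outer(r,r);A+=M;b+=M@o
    p=np.linalg.solve(A,b); return p,[np.linalg.norm((np.eye(3)-np.outer(r,r))@(p-o)) for o,r in rays]
E
python3 - <<'E'
from h import *
p,d,c=load('side0.npz')
C=cloud(d,c)
for (u,v) in [(311,192),(327,315),(418,313),(376,275),(375,247),(385,228),(333,176),(361,216),(395,180),(423,172),(330,278)]:
    print((u,v),C[v,u].round(3),onz(u,v,c,0.015).round(3))
im=cv2.resize(p[150:330,290:450],None,fx=4.5,fy=3.3*4.5/4.5,interpolation=cv2.INTER_CUBIC)
im=cv2.resize(p[150:325,280:455],(600,600),interpolation=cv2.INTER_CUBIC)
cv2.imwrite('pics/sidecrop.png',im)
E
```

```text
(311, 192) [0.429 0.343 0.015] [0.429 0.342 0.015]
(327, 315) [ 0.377 -0.199  0.021] [ 0.378 -0.194  0.015]
(418, 313) [ 0.604 -0.229  0.018] [ 0.605 -0.226  0.015]
(376, 275) [ 0.504 -0.168  0.108] [ 0.537 -0.074  0.015]
(375, 247) [ 0.516 -0.104  0.143] [0.565 0.039 0.015]
(385, 228) [0.577 0.01  0.106] [0.617 0.119 0.015]
(333, 176) [0.485 0.272 0.116] [0.52  0.425 0.015]
(361, 216) [0.523 0.066 0.112] [0.56  0.189 0.015]
(395, 180) [0.615 0.079 0.213] [0.723 0.367 0.015]
(423, 172) [0.694 0.085 0.227] [0.834 0.4   0.015]
(330, 278) [ 0.188 -1.06   0.996] [ 0.412 -0.065  0.015]
```

View pics/sidecrop.png

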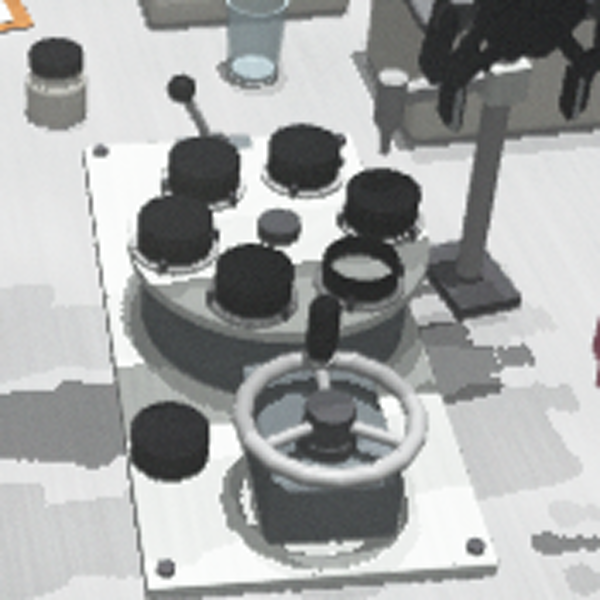

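```bash
python3 - <<'E'
from cell import env, kin, camera, calibration, job
from h import *
def snap(n,f):
    c=calibration(n); p,d=camera(n); cv2.imwrite(f"pics/{f}.png",p); np.savez(f"{f}.npz",p=p,d=d,**{k:np.array(v) for k,v in c.items()})
    R,t=RT(c); print(f,'cam',(-R.T@t).round(3),R[2].round(3))
env.movel([0.62,-0.06,0.45],velocity=0.25); snap('wrist','w1')
env.movel([0.52,-0.12,0.46],velocity=0.25); snap('wrist','w2')
snap('side','s2')
print(env.get_state()['time'],env.get_state()['qpos'])
E
```

```text
w1 cam [0.62  0.013 0.519] [-0.001 -0.282 -0.959]
w2 cam [ 0.52  -0.047  0.53 ] [-0.    -0.282 -0.959]
s2 cam [ 0.188 -1.06   0.996] [ 0.154  0.751 -0.642]
1.7333 [ 0.03947299  0.12945711  0.07666273  1.67910065 -0.01057627  1.33461876
  0.1201457 ]
```

View pics/w1.png

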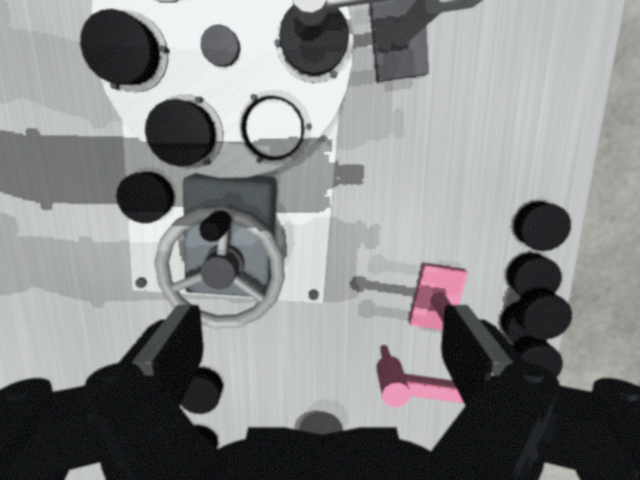

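View pics/w2.png

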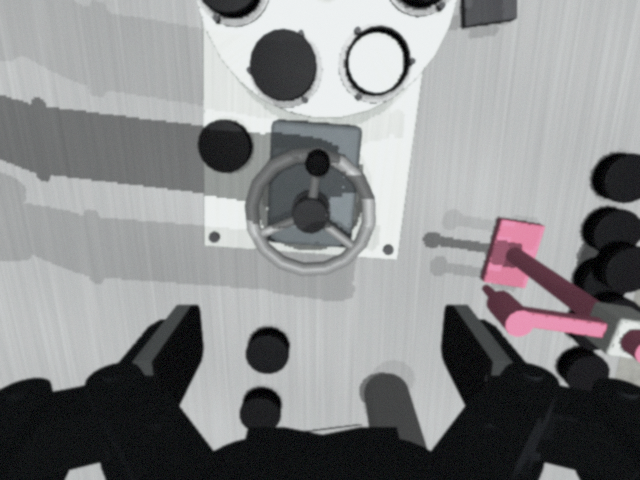

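w1 shows the wheel at (221,266), its hub at (221,267), the crank top near (215,224) and the open tin at (273,127). In w2 the wheel is at (310,210), the crank top at (317,161) and the open tin at (377,60). The nozzle and clamp need a view from further left.

```bash
python3 - <<'E'
from cell import env, kin, camera, calibration, job
from h import *
def snap(n,f):
    c=calibration(n); p,d=camera(n); cv2.imwrite(f"pics/{f}.png",p); np.savez(f"{f}.npz",p=p,d=d,**{k:np.array(v) for k,v in c.items()})
env.movel([0.53,0.10,0.46],velocity=0.25); snap('wrist','w3')
env.movel([0.60,0.17,0.46],velocity=0.25); snap('wrist','w4')
print(env.get_state()['time'])
E
```

```text
3.4167
```

View pics/w3.png

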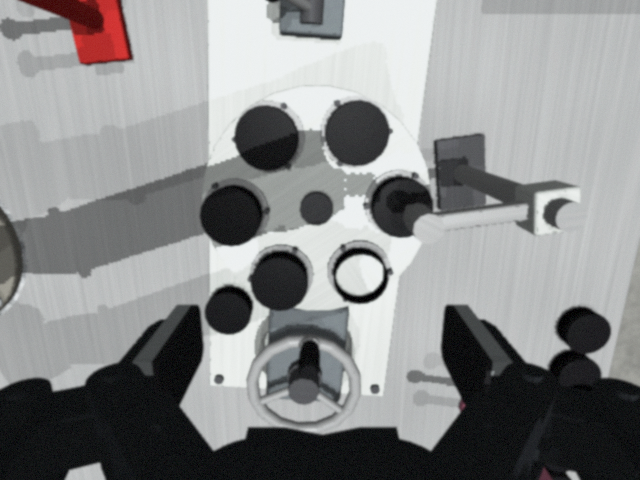

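View pics/w4.png

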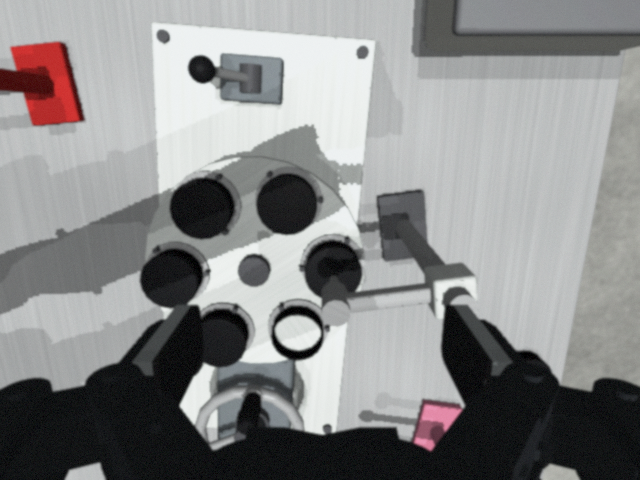

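w3 shows the hub at (316,207), open tin at (359,273) and spout top at (429,228). w4 shows the clamp ball at (201,69) and the spout top at (335,303), with screws at (162,36) and (362,52). Now I'll triangulate.

```bash
python3 - <<'E'
from h import *
L={n:load(n+'.npz') for n in ['w1','w2','w3','w4','s2','side0']}
def circ(p2):
    A=np.c_[2*p2,np.ones(len(p2))]; s=np.linalg.lstsq(A,(p2**2).sum(1),rcond=None)[0]; return s[:2],np.sqrt(s[2]+s[0]**2+s[1]**2)
# wheel ring from depth
for n in ['w1','w2','side0']:
    p,d,c=L[n];C=cloud(d,c)
    r=np.hypot(C[...,0]-.502,C[...,1]+.158)
    m=(abs(C[...,2]-.106)<.006)&(r<.09)&(r>.05)&(d>0)
    q=C[m][:,:2]; 
    for _ in range(3):
        cc,R=circ(q); e=abs(np.hypot(*(q-cc).T)-R); q=q[e<.01]
    print(n,'ring',cc.round(4),R.round(4),C[m][:,2].mean().round(4))
    for zlo,zhi in [(.12,.155),(.155,.165)]:
        m=(C[...,2]>zlo)&(C[...,2]<zhi)&(r<.09)&(d>0)&(p.max(-1)<90)
        print('  crank',C[m].mean(0).round(4) if m.sum() else None,m.sum())
# crank top two views by hand
pts={'crank':{'w1':(213,222),'w2':(317,160)},'hub':{'w1':(220,45),'w3':(316,207),'w4':(254,269)},
'tin':{'w1':(273,127),'w2':(377,60),'w3':(359,273),'w4':(297,331)},'spout top':{'w3':(429,228),'w4':(336,303)},
'ball':{'w4':(201,69),'side0':(333,176)}}
for k,v in pts.items():
    X,e=meet([ray(*uv,L[n][2]) for n,uv in v.items()]); print(k,X.round(4),np.round(e,4))
# depth z at picks
for n,uv in [('w3',(316,207)),('w3',(429,228)),('w4',(336,303)),('w4',(201,69)),('w2',(317,160)),('w3',(233,214)),('w3',(387,271))]:
    C=cloud(L[n][1],L[n][2]); print(n,uv,C[uv[1],uv[0]].round(4))
# screws
S=[onz(162,36,L['w4'][2],.016),onz(362,52,L['w4'][2],.016),onz(141,283,L['w1'][2],.016),onz(313,295,L['w1'][2],.016),onz(214,237,L['w2'][2],.016),onz(388,250,L['w2'][2],.016)]
print(np.round(S,4))
for n in ['w3','w4']:
    p=L[n][0]; cv2.imwrite(f'pics/{n}c.png',cv2.resize(p[130:350,200:500] if n=='w3' else p[160:380,130:430],None,fx=2.6,fy=2.6,interpolation=cv2.INTER_CUBIC))
p=L['s2'][0]; cv2.imwrite('pics/s2c.png',cv2.resize(p[150:300,300:450],(600,600),interpolation=cv2.INTER_CUBIC))
E
```

```text
w1 ring [ 0.508  -0.1458] 0.0634 0.1071
  crank [ 0.5217 -0.082   0.1408] 318
  crank [ 0.5167 -0.0868  0.1594] 397
w2 ring [ 0.5066 -0.1468] 0.0635 0.1072
  crank [ 0.5159 -0.0829  0.1473] 126
  crank [ 0.5153 -0.0875  0.1594] 439
side0 ring [ 0.507  -0.1526] 0.0633 0.1064
  crank [ 0.5139 -0.0967  0.1385] 102
  crank [ 0.5167 -0.092   0.1592] 41
crank [ 0.5147 -0.0854  0.1388] [0.0011 0.0011]
hub [0.5239 0.0776 0.1036] [0.0003 0.0001 0.0002]
tin [0.5716 0.0044 0.1115] [0.0008 0.0007 0.0007 0.0003]
spout top [0.6141 0.0871 0.2154] [0.003 0.003]
ball [0.486  0.2843 0.1091] [0.0022 0.0022]
w3 (316, 207) [0.524  0.0792 0.1108]
w3 (429, 228) [0.6119 0.0891 0.2313]
w4 (336, 303) [0.6116 0.0977 0.232 ]
w4 (201, 69) [0.4872 0.284  0.121 ]
w2 (317, 160) [ 0.5155 -0.0843  0.1594]
w3 (233, 214) [0.4403 0.0761 0.1293]
w3 (387, 271) [0.6001 0.0115 0.1223]
[[ 0.4163  0.3303  0.016 ]
 [ 0.6469  0.3132  0.016 ]
 [ 0.3776 -0.2001  0.016 ]
 [ 0.6073 -0.217   0.016 ]
 [ 0.3777 -0.1991  0.016 ]
 [ 0.608  -0.2168  0.016 ]]
```

View pics/w3c.png

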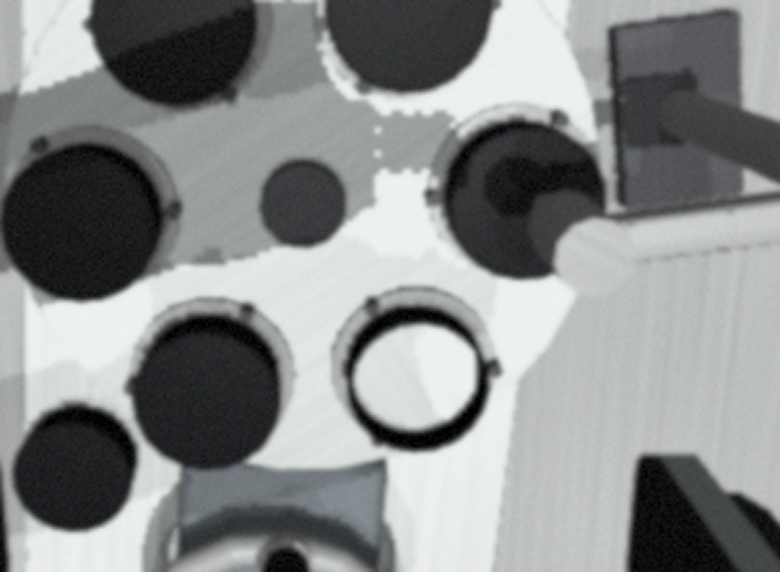

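View pics/s2c.png

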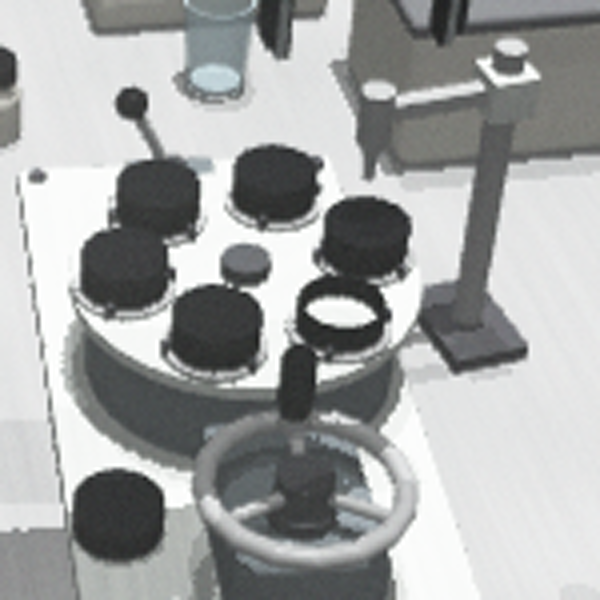

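```bash
python3 - <<'E'
from h import *
hub=np.array([.524,.0785])
print('side tip', onz(392,194.5,load('s2.npz')[2],.160).round(4))
for n in ['w1','w3','w4','wrist0','s2','side0']:
    p,d,c=load(n+'.npz');C=cloud(d,c)
    for lo,hi in [(.135,.165),(.165,.2),(.2,.226),(.228,.236)]:
        m=(C[...,2]>lo)&(C[...,2]<hi)&(np.hypot(C[...,0]-.612,C[...,1]-.09)<.03)&(d>0)
        if m.sum()>3:
            q=C[m]; v,u=np.nonzero(m); print(n,lo,m.sum(),q.mean(0).round(4),'min',q.min(0).round(3),'max',q.max(0).round(3),'px',u.mean().round(),v.mean().round())
# open tin: bright interior contour / dark ring rim top
for n in ['w1','w2','w3','w4']:
    p,d,c=load(n+'.npz');C=cloud(d,c)
    m=(abs(C[...,2]-.123)<.004)&(np.hypot(C[...,0]-.5716,C[...,1]-.0044)<.037)&(d>0)
    q=C[m]; A=np.c_[2*q[:,:2],np.ones(len(q))]; s=np.linalg.lstsq(A,(q[:,:2]**2).sum(1),rcond=None)[0]
    print(n,'tin rim circle',s[:2].round(4),np.sqrt(s[2]+s[0]**2+s[1]**2).round(4),m.sum(),'bbox mid',((q.max(0)+q.min(0))/2).round(4))
p,d,c=load('w3.npz')
# lid centres -> hub by circle
C=cloud(d,c); m=((abs(C[...,2]-.129)<.004)&(np.hypot(*(C[...,:2]-hub).transpose(2,0,1))<.125)).astype(np.uint8)
n_,lab,st,_=cv2.connectedComponentsWithStats(m)
for i in range(1,n_):
    if st[i,4]>800:
        q=C[lab==i]; print('lid',((q.max(0)+q.min(0))/2).round(4),q.mean(0).round(4),st[i,4])
E
```

```text
side tip [0.6141 0.087  0.16  ]
w1 0.165 69 [0.6119 0.0793 0.1961] min [0.599 0.077 0.192] max [0.622 0.086 0.2  ] px 312.0 20.0
w1 0.2 505 [0.6199 0.0816 0.2155] min [0.599 0.077 0.2  ] max [0.641 0.087 0.226] px 323.0 10.0
w1 0.228 333 [0.611  0.0807 0.2319] min [0.601 0.077 0.228] max [0.622 0.084 0.234] px 309.0 5.0
w3 0.135 7 [0.6086 0.0915 0.1614] min [0.607 0.09  0.16 ] max [0.611 0.093 0.164] px 407.0 206.0
w3 0.165 81 [0.6046 0.0954 0.1943] min [0.599 0.082 0.165] max [0.618 0.101 0.2  ] px 410.0 209.0
w3 0.2 763 [0.6216 0.0944 0.2182] min [0.599 0.082 0.2  ] max [0.642 0.101 0.226] px 438.0 217.0
w3 0.228 776 [0.6105 0.0895 0.232 ] min [0.599 0.077 0.228] max [0.623 0.101 0.235] px 427.0 228.0
w4 0.135 14 [0.6105 0.0918 0.1628] min [0.607 0.089 0.16 ] max [0.615 0.093 0.165] px 332.0 277.0
w4 0.165 120 [0.6104 0.0969 0.1904] min [0.599 0.09  0.165] max [0.623 0.101 0.2  ] px 333.0 284.0
w4 0.2 796 [0.6229 0.0958 0.2177] min [0.599 0.084 0.2  ] max [0.642 0.102 0.226] px 349.0 298.0
w4 0.228 664 [0.6109 0.0898 0.232 ] min [0.6   0.077 0.228] max [0.622 0.101 0.234] px 335.0 
[... 902 characters left out ...]
79.0
side0 0.228 42 [0.6122 0.0866 0.2316] min [0.601 0.077 0.228] max [0.624 0.101 0.235] px 394.0 173.0
w1 tin rim circle [0.5717 0.0031] 0.0284 573 bbox mid [0.5715 0.0028 0.1221]
w2 tin rim circle [0.5712 0.0028] 0.0284 630 bbox mid [0.5713 0.0032 0.1224]
w3 tin rim circle [0.5714 0.0037] 0.0285 485 bbox mid [0.5713 0.0035 0.1221]
w4 tin rim circle [0.5716 0.0038] 0.0284 470 bbox mid [0.5715 0.0035 0.122 ]
lid [0.5637 0.1552 0.1289] [0.5636 0.1559 0.1292] 3304
lid [0.476  0.1507 0.1289] [0.4762 0.1514 0.1291] 3273
lid [0.6113 0.0817 0.1284] [0.6066 0.0854 0.1291] 2203
lid [0.4358 0.0728 0.1285] [0.4364 0.0736 0.1291] 2805
lid [ 0.4836 -0.0011  0.1286] [4.839e-01 2.000e-04 1.291e-01] 2438
```

Estimates: table axis (0.5237, 0.0775), nozzle (0.611, 0.089) at 7.5°, and open tin (0.5714, 0.0034) at −57.2°. That needs about 64.7° of table, or 2.157 turns. The wheel centre is (0.507, −0.1465) and the crank (0.516, −0.087).

```bash
python3 - <<'E'
from cell import env, kin, camera, calibration, job
from h import *
env.grip(0.06,30)
env.movel([0.516,-0.087,0.27],velocity=0.25)
print(env.movel([0.516,-0.087,0.192],velocity=0.1,stop_force=8))
s=env.get_state(); print(s['time'],s['tcp_pos'],s['force'])
c=calibration('wrist'); p,d=camera('wrist'); cv2.imwrite('pics/w5.png',p)
p,d=camera('side'); cv2.imwrite('pics/s5.png',cv2.resize(p[150:330,290:470],(600,600),interpolation=cv2.INTER_CUBIC))
E
```

```text
False
6.2 [ 0.51642895 -0.08698237  0.19252769] [ 0.07006114 -0.18990288 -0.34758139]
```

View pics/w5.png

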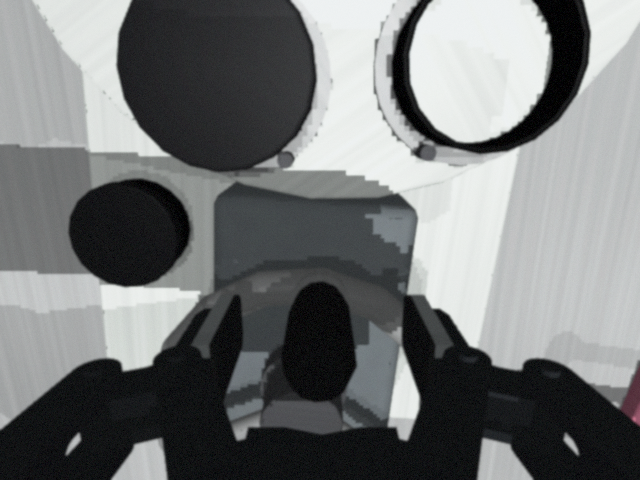

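View pics/s5.png

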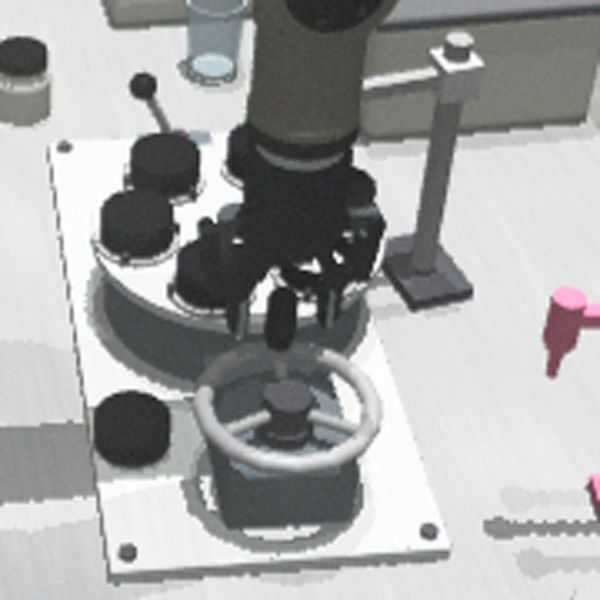

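The knob is centred between the pads (320,340 in the wrist view). I'll grip it and try a short arc while watching the forces.

```bash
cat > wind.py <<'E'
from cell import env
import numpy as np
def wind(c,r,a0,a1,z,step=15,v=0.12,lim=20):
    n=max(1,int(np.ceil((a1-a0)/step)))
    F=[]
    for a in np.linspace(a0,a1,n+1)[1:]:
        t=np.radians(a)
        st=env.movel([c[0]+r*np.cos(t),c[1]+r*np.sin(t),z],velocity=v)
        s=env.get_state(); f=np.array(s['force'])
        u=np.array([np.cos(t),np.sin(t)]); w=np.array([-u[1],u[0]])
        F.append((a,f[:2]@u,f[:2]@w,f[2],*(np.array(s['tcp_pos'][:2]))))
        if np.abs(f).max()>lim: print('limit',f); break
    return np.array(F)
E
python3 - <<'E'
from cell import env
import numpy as np
from wind import wind
np.set_printoptions(suppress=True,precision=4)
g=env.grip(0.0,30); s=env.get_state(); print(g,s['time'],s['opening'],s['force'],s['tcp_pos'])
F=wind([.507,-.1465],.06,81.4,126.4,.192)
print(F.round(3),env.get_state()['time'])
E
```

```text
False 6.7167 0.023283711081623904 [-1.7092  0.1422  3.9593] [ 0.5162 -0.0871  0.1924]
[[ 96.4     1.029   2.268   5.961   0.5    -0.087]
 [111.4     1.229   2.553   5.815   0.484  -0.091]
 [126.4     1.27    1.842   7.147   0.47   -0.099]] 7.5667
```

```bash
python3 - <<'E'
from cell import env, camera, calibration
import numpy as np
from wind import wind
from h import *
np.set_printoptions(suppress=True,precision=4)
F=wind([.507,-.1465],.06,126.4,126.4+345,.192,v=.13)
print(F[::2].round(3),env.get_state()['time'],env.get_state()['opening'])
c=calibration('side');p,d=camera('side'); np.savez('s6.npz',p=p,d=d,**{k:np.array(v) for k,v in c.items()}); cv2.imwrite('pics/s6.png',cv2.resize(p[150:330,290:470],(600,600),interpolation=cv2.INTER_CUBIC))
E
```

```text
[[141.4     0.306   1.365   6.037   0.459  -0.11 ]
 [171.4     0.991   1.629   6.568   0.448  -0.139]
 [201.4     1.018   2.284   8.362   0.451  -0.169]
 [231.4     2.707   1.554   7.812   0.47   -0.194]
 [261.4     3.675   1.932   6.823   0.499  -0.206]
 [291.4     3.209   2.356   5.934   0.53   -0.202]
 [321.4     3.526   2.362   5.208   0.555  -0.182]
 [351.4     2.476   1.512   7.383   0.567  -0.153]
 [381.4     0.912   2.936   9.528   0.562  -0.122]
 [411.4     0.585   0.781  11.65    0.543  -0.098]
 [441.4    -0.893   1.643  10.761   0.514  -0.087]
 [471.4    -2.215   1.737  10.345   0.483  -0.091]] 13.7 0.02307046161371111
```

View pics/s6.png

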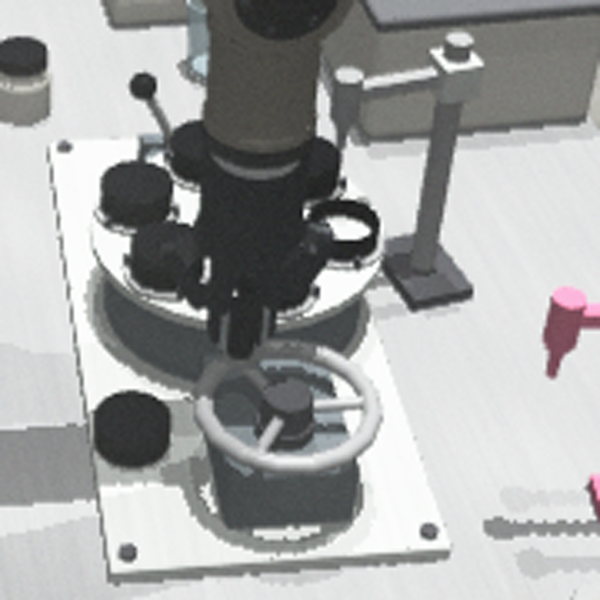

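The table turns with the wheel; the open tin is now at (343,228) in the crop, close to the nozzle. I'll finish to 858°, then look.

```bash
python3 - <<'E'
from cell import env, camera, calibration
import numpy as np
from wind import wind
from h import *
np.set_printoptions(suppress=True,precision=4)
F=wind([.507,-.1465],.06,471.4,858,.192,v=.13)
print(F[::3].round(3),env.get_state()['time'],env.get_state()['opening'])
env.dwell(.3)
hub=np.array([.5237,.0775])
for n in ['side','wrist']:
    c=calibration(n);p,d=camera(n); np.savez(n[0]+'7.npz',p=p,d=d,**{k:np.array(v) for k,v in c.items()}); cv2.imwrite(f'pics/{n[0]}7.png',cv2.resize(p[150:330,290:470],(600,600),interpolation=cv2.INTER_CUBIC) if n=='side' else p)
E
```

```text
[[486.269  -4.      2.683   8.956   0.47   -0.099]
 [530.877  -3.437   1.186   7.712   0.448  -0.137]
 [575.485  -0.055   1.8     9.661   0.458  -0.181]
 [620.092   2.128   1.873   9.854   0.497  -0.205]
 [664.7     4.57    1.513   7.092   0.542  -0.195]
 [709.308   3.009   2.868   7.543   0.566  -0.155]
 [753.915  -0.431   2.266  12.119   0.555  -0.111]
 [798.523  -1.675   2.049  12.76    0.517  -0.087]
 [843.131  -3.584   1.35   10.814   0.473  -0.097]] 20.6833 0.02335778978397485
```

View pics/s7.png

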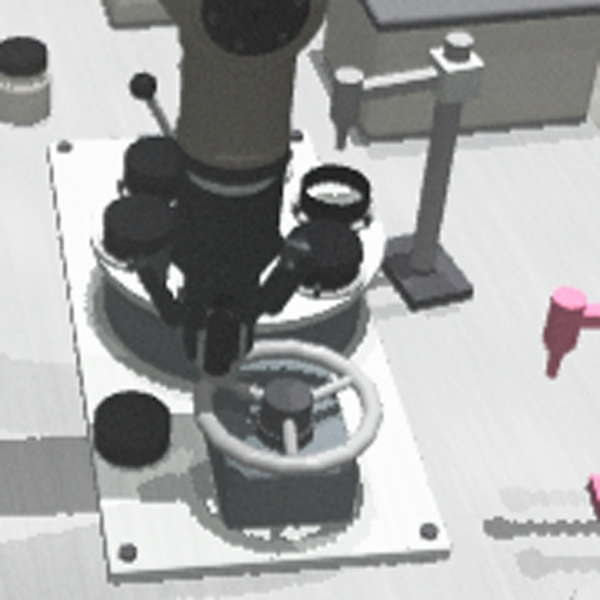

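View pics/w7.png

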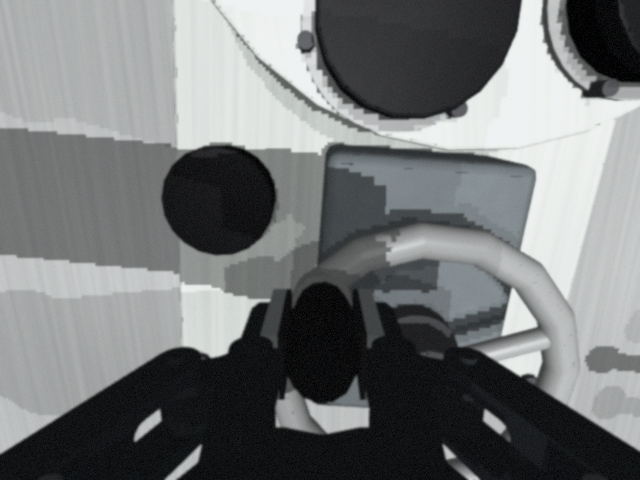

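```bash
python3 - <<'E'
from h import *
p,d,c=load('s7.npz')
# lip outline of open tin in side view: depth points near z .123
C=cloud(d,c)
m=(abs(C[...,2]-.121)<.006)&(np.hypot(C[...,0]-.611,C[...,1]-.089)<.045)&(d>0)
q=C[m][:,:2];
for _ in range(4):
    A=np.c_[2*q,np.ones(len(q))]; s=np.linalg.lstsq(A,(q**2).sum(1),rcond=None)[0];r=np.sqrt(s[2]+s[:2]@s[:2]); e=abs(np.hypot(*(q-s[:2]).T)-r); q=q[e<.004]
print('side tin now',s[:2].round(4),r.round(4),len(q))
# crop px: tin rim ellipse (335,190) ; nozzle tip (342,147)
f=lambda x,y:(290+x*.3,150+y*.3)
print('rim',onz(*f(335,193),c,.123).round(4),'tip',onz(*f(342,148),c,.160).round(4))
# same depth method on s2, known tin (.5714,.0034)
p,d,c=load('s2.npz');C=cloud(d,c)
m=(abs(C[...,2]-.121)<.006)&(np.hypot(C[...,0]-.5714,C[...,1]-.0034)<.045)&(d>0)
q=C[m][:,:2];
for _ in range(4):
    A=np.c_[2*q,np.ones(len(q))]; s=np.linalg.lstsq(A,(q**2).sum(1),rcond=None)[0];r=np.sqrt(s[2]+s[:2]@s[:2]); e=abs(np.hypot(*(q-s[:2]).T)-r); q=q[e<.004]
print('bias check',s[:2].round(4),r.round(4),len(q))
E
```

```text
side tin now [0.6123 0.0861] 0.0286 112
rim [0.6101 0.075  0.123 ] tip [0.6159 0.0872 0.16  ]
bias check [0.5731 0.0011] 0.0285 127
```

With the side view's bias removed (checked against the first picture), the tin is at about (0.6106, 0.0884), against the nozzle at (0.611, 0.089). I'll release, rise and confirm from above, and also locate the red pillar, jar and beaker for the clamp approach.

```bash
python3 - <<'E'
from cell import env, camera, calibration
from h import *
hub=np.array([.5237,.0775])
env.grip(0.055)
s=env.get_state();P=s['tcp_pos']; print(s['force'])
env.movel([P[0],P[1],.30],velocity=.2)
env.movel([0.50,0.16,.46],velocity=.3)
for n in ['wrist','side']:
    c=calibration(n);p,d=camera(n); np.savez(n[0]+'8.npz',p=p,d=d,**{k:np.array(v) for k,v in c.items()}); cv2.imwrite(f'pics/{n[0]}8.png',p)
    C=cloud(d,c)
    m=(abs(C[...,2]-.122)<.005)&(np.hypot(C[...,0]-.611,C[...,1]-.089)<.045)&(d>0)
    q=C[m][:,:2]
    for _ in range(4):
        A=np.c_[2*q,np.ones(len(q))]; t=np.linalg.lstsq(A,(q**2).sum(1),rcond=None)[0];r=np.sqrt(t[2]+t[:2]@t[:2]); e=abs(np.hypot(*(q-t[:2]).T)-r); q=q[e<.004]
    print(n,'tin',t[:2].round(4),r.round(4),len(q))
    p=p.astype(int); m=(p[...,2]>110)&(p[...,0]<60)&(p[...,1]<60)&(d>0)
    q=C[m]; print('red min/max',np.percentile(q,1,0).round(3),np.percentile(q,99,0).round(3))
    m=(C[...,2]>.05)&(C[...,1]>.22)&(C[...,1]<.5)&(C[...,0]>.35)&(C[...,0]<.52)&(C[...,2]<.135)&(d>0); q=C[m]
    for z in (.06,.1):
        g=q[q[:,2]>z]; print('above',z,g.min(0).round(3) if len(g) else 0,g.max(0).round(3) if len(g) else 0)
    # ball
    m=(C[...,2]>.09)&(np.hypot(C[...,0]-.486,C[...,1]-.284)<.03)&(d>0); q=C[m]; print('ball',q.min(0).round(4),q.max(0).round(4),q.mean(0).round(4))
print(env.get_state()['time'])
E
```

```text
[ 0.27554749 -0.15531318  0.01048904]
wrist tin [0.6104 0.0894] 0.0284 528
red min/max [0.242 0.235 0.011] [0.301 0.322 0.016]
above 0.06 [0.472 0.273 0.06 ] [0.513 0.298 0.123]
above 0.1 [0.472 0.273 0.107] [0.497 0.298 0.123]
ball [0.4719 0.2726 0.0901] [0.4985 0.298  0.1232] [0.4847 0.2843 0.117 ]
side tin [0.6126 0.0864] 0.0285 94
red min/max [0.169 0.232 0.008] [0.294 0.306 0.249]
above 0.06 [0.365 0.27  0.06 ] [0.512 0.458 0.122]
above 0.1 [0.474 0.27  0.102] [0.498 0.289 0.122]
ball [0.4745 0.2698 0.0908] [0.4988 0.289  0.1225] [0.4865 0.2787 0.1108]
23.475
```

View pics/w8.png

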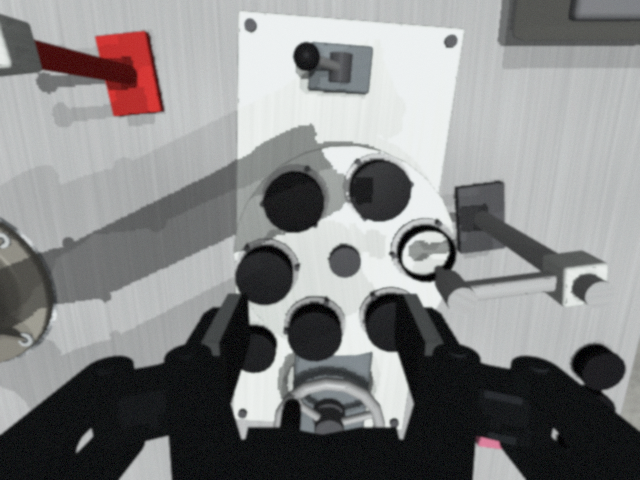

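View pics/s8.png

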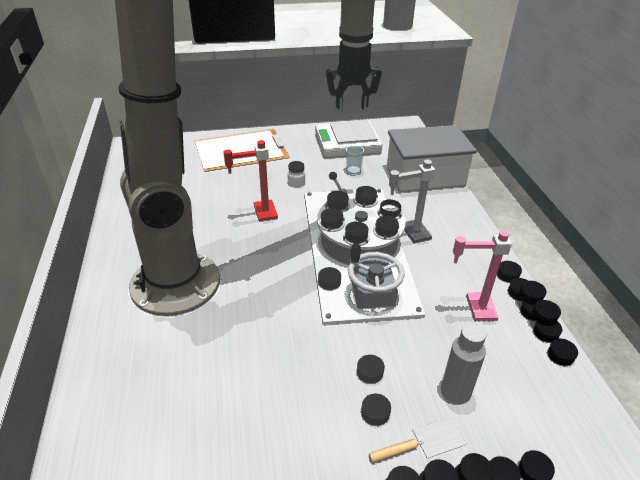

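The wrist view puts the tin at (0.6104, 0.0894), under 1 mm from the nozzle axis. The clamp ball is at about (0.485, 0.285). I'll push it over along indexer +x with closed fingers.

```bash
python3 - <<'E'
from cell import env, camera, calibration
from h import *
env.grip(0.0)
env.movel([0.428,0.2887,.30],velocity=.25)
print(env.movel([0.428,0.2887,.167],velocity=.12,stop_force=8))
r=env.movel([0.55,0.2798,.167],velocity=.06,stop_force=10)
s=env.get_state(); print(r,s['tcp_pos'],s['force'],s['time'])
p,d=camera('side'); cv2.imwrite('pics/s9.png',cv2.resize(p[120:270,280:430],(600,600),interpolation=cv2.INTER_CUBIC))
E
```

```text
False
True [0.53163988 0.2809249  0.16592323] [-1.62290852 -0.17326834  0.19281702] 27.8833
```

View pics/s9.png

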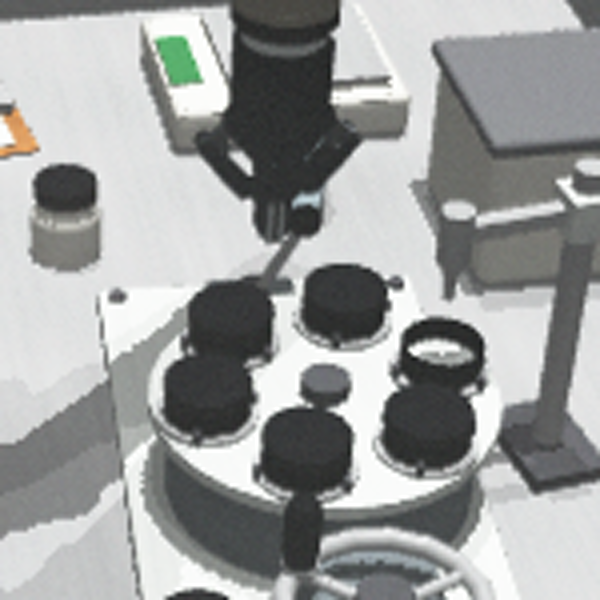

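The push stopped at x = 0.532, where the stop was predicted, and the lever leans away. I'll back off and verify.

```bash
python3 - <<'E'
from cell import env, camera, calibration
from h import *
env.movel([0.46,0.2863,.167],velocity=.12)
env.movel([0.45,0.2863,.30],velocity=.2)
env.movel([0.50,0.16,.46],velocity=.3); env.dwell(.3)
for n in ['wrist','side']:
    c=calibration(n);p,d=camera(n); cv2.imwrite(f'pics/{n[0]}10.png',p)
    C=cloud(d,c)
    m=(abs(C[...,2]-.122)<.005)&(np.hypot(C[...,0]-.611,C[...,1]-.089)<.045)&(d>0)
    q=C[m][:,:2]
    for _ in range(4):
        A=np.c_[2*q,np.ones(len(q))]; t=np.linalg.lstsq(A,(q**2).sum(1),rcond=None)[0];r=np.sqrt(t[2]+t[:2]@t[:2]); e=abs(np.hypot(*(q-t[:2]).T)-r); q=q[e<.004]
    print(n,'tin',t[:2].round(4),r.round(4))
    m=(C[...,2]>.1)&(abs(C[...,1]-.283)<.03)&(abs(C[...,0]-.53)<.08)&(C[...,2]<.14)&(d>0); q=C[m]; mid=(q.min(0)+q.max(0))/2
    print('ball',q.min(0).round(4),q.max(0).round(4),'joint~',.5+np.arcsin(np.clip((mid[0]-.5187)/.08,-1,1)))
print(env.get_state()['time'],env.get_state()['force'])
E
```

```text
wrist tin [0.6104 0.0893] 0.0285
ball [0.5447 0.2672 0.1062] [0.5695 0.2922 0.1218] joint~ 1.000893024746194
side tin [0.6123 0.0869] 0.0287
ball [0.5476 0.2633 0.1   ] [0.5718 0.2889 0.1226] joint~ 1.0379091404007492
30.75 [0.09216034 0.90953198 0.67752596]
```

View pics/w10.png

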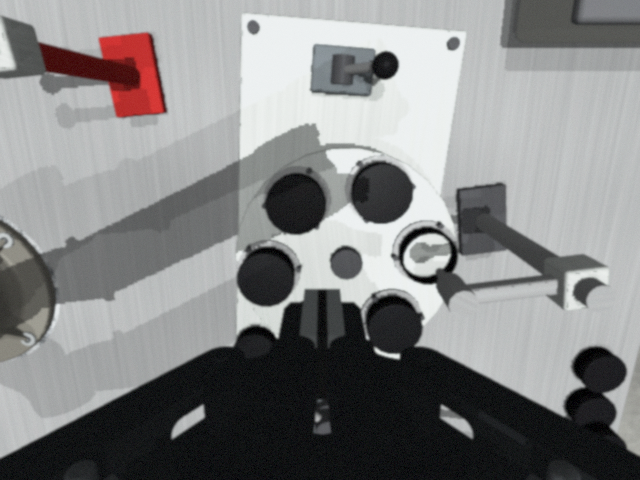

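The picture shows the ball at (385,65), thrown over to its stop, and the open tin at (428,254), unmoved. The gripper is clear of everything.

```bash
python3 -c "
from cell import job; print(job.job_done())"
```

```text
the job is handed in; nothing more can be done
None
```

I wound the handwheel counter-clockwise by its crank handle, about 2.16 turns, until the open tin stood under the nozzle. Then I released it, pushed the clamp lever away from the robot onto its stop, backed off and handed the job in. The robot's clock read about 31 s; no verdict was reported.

**Last checks:**
- **Open tin:** the wrist camera puts it at (0.6104, 0.0893), against the nozzle at about (0.611, 0.089), so it is within about 1 mm. The side camera reads (0.612, 0.087). It was off in the same direction by 2 to 3 mm on the first tin position, so I trust the wrist view.
- **Clamp:** the wrist view gives about 1.00 rad and the side view about 1.04 rad; the lever is on its stop.
- **Forces:** they stayed around 13 N or below while winding, and the clamp push was set to stop at a 10 N change.
- **Clearance:** the gripper was well clear of everything at the end. I saw no bystander move in the pictures, but I did not measure their positions again.

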